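Advance the push-to-turn selector of the slide-tray heater

TASK

The slide trays need warming up: on the bench controller with the orange knob, push the knob in and, while it is in, turn it clockwise one step to the next position, the middle dot, then let go so that it springs back out there. Leave the blue knob's setting as it is.

Things in the scene. Friction and masses are not known exactly. Their poses are not given: they have to be found in the camera images.
- orange_grip (a point): Orange knob of a grey bench controller (100 x 100 x 55 mm, fixed): upright bar 46 long, 14 wide, 26 high on a round black skirt of 50 mm diameter. Point on its vertical axis inside the bar, 92 mm above the bench when out, 16 mm above the skirt's top face, 10 mm below the bar's top; moves and turns with the knob. x: along the bar to its white pointer line; y: across the width (grip here); z: up.
- orange_dial (a joint): Turn of the orange knob, rad, growing clockwise seen from above. Positions: 0 (small dot, the start), 1.047 (middle dot), 2.094 (large dot), each with up to 0.2 rad of play either way. A guard stops it from turning farther unless the knob is pushed in; between positions the guard keeps the knob from springing out.
- orange_plunger (a joint): How far the orange knob is pushed in (straight down), m: 0 is out, 0.012 the stop. From 0.009 on it turns freely past the guard; keep it gripped and pushed in while turning. A spring pushes back with about 5 N at 0 and 9 N at the stop and brings the knob out when let go at a position.
- blue_dial (a joint): Turn of the blue knob, rad, on a second controller of the same make and size; same meaning. It starts near 0 and shall stay at that position.

How it is judged (in metres and radians):
On the way:
1. the orange knob is pushed in before it is turned (value of joint orange_plunger above 0.006 m and value of joint orange_dial below 0.4 rad), for 0.05 s.
At the end, for the whole second after the job is handed in: The orange knob stands at its middle position (1.047 rad, within 15 degrees), sprung out again to within 2 mm and at rest; the blue knob is still at its first position (within 0.35 rad of 0) (value of joint orange_dial between 0.785 and 1.31 rad and value of joint orange_plunger below 0.002 m and velocity of joint orange_dial between -0.1 and 0.1 rad/s and value of joint blue_dial between -0.35 and 0.35 rad); the robot touches nothing.
It fails at once if the blue knob is turned away from its position (value of joint blue_dial above 0.6 rad).
It also fails if it takes over 35 s, if anything falls off the work surface, if the arm or the gripper's body presses on something with over 40 N, if the wrist force passes 120 N, or if a joint passes its speed limit or range.

ROBOT

A 6-joint arm with a two-finger parallel gripper is mounted at the origin on a cart in front of the work surface, level with it; the furniture and walls round the work are solid. World frame = base frame: x ahead of the robot, y to its left, z up, the work surface at z = 0. Lengths are in m, angles in degrees, forces in N, time in s.
With the tool pointing down it reaches from about 0.375 to 0.9 m from the base axis. Payload 3.1 kg.
Tool frame: the origin (TCP) lies at the very end of the fingers, on their centre line; the grasp point (between the pads) lies 19 mm behind it; z points along the fingers, y is the line along which they close (so a half turn about z gives the same grasp; the last joint's range is limited). The gripper opens to 87 mm and grips with 3 to 60 N. Pads are 19 mm wide; open, the fingers measure 117 mm over their backs; the gripper's body (75 mm by 190 mm) begins 51 mm behind the grasp point.
Start: joints at [55.892, 30.224, 82.088, -0, 67.689, -10.227], TCP at [0.253, 0.571, 0.223] pointing down, gripper open.
Joint ranges: [-176.69, 176.69], [-43.24, 126.21], [12.49, 139.97], [-82, 262], [0, 151.66], [-163.58, 163.58]. Speed limits (degrees/s): [159.86, 159.86, 180, 180, 180, 180].

INTERFACE

Orientations are given as a 3x3 rotation matrix whose columns are the frame's x, y, z axes.
In Python, from rig import bot, imaging gives the robot as it stands.
- The arm moves only by the tool drive_tool, never from a script. Its argument "deltas" is text: rows parted by semicolons, each of 5 numbers parted by spaces: the finger opening in mm, from 0 to 87, then the shift along the world's x, y, z in mm, then the turn about the world's z in rad. In form: jaw dx dy dz twist; .... A call has 1 to 12 rows; each row is the pose to reach, as a shift and turn from the pose commanded when the call began; what a row does not reach only later rows make up. A row lasts 1/10 s, in which the tool goes at most 50 mm and 8.59 degrees, less where a joint would pass 70% of its speed; a pose out of reach is approached as far as the arm can. A call with a gripper value outside its range is refused whole. The fingers move at their own pace and stop on an object; the grip force is fixed at half the most. Time passes only in rows, so rows that repeat a pose let the fingers close. It gives the time, the measured TCP pose, the force, the opening and the grip force at its end, in the units of the state.
- bot.read_state(): the state, without advancing time (a new reading comes with each control period).
- imaging.capture(name): name is "scene" or "top"; returns the picture (384x512x3 uint8, red, green, blue); there is no depth.
- imaging.camera_model(name): a dict with "fx", "fy", "cx", "cy" (pixels), "T" (4x4, takes a point from camera to world coordinates). Camera axes: x right, y down, z forward; pixel columns grow to the right and rows downward; lengths in m; the calibration is good to about 2 mm. A picture is of the moment at which its call begins. camera_model takes no time and is no camera call.
- bot.hand_in(): hands the job in; it is judged then, once.
The state is a dict: "time_s": time; "joint_positions": joint angles; "qvel": joint speeds; "tau": joint torques, N m; "position": TCP position; "tcp_rot": TCP orientation; "force": force on the tool from outside, world axes, zero at the start; "moment": the same for the moment, N m; "opening": opening from 0.0 (shut) to 1.0 (fully open); "grasp_force": force on a finger pad.
Only numpy, scipy, OpenCV 4.12 (cv2) and the standard library are available. Lean on these libraries where they do the work, as an engineer would, in place of code of your own. Each camera call takes 0.05 s, during which the arm holds its last target. There are 200 camera calls.

## Working session

There is one attempt and no reset: what is moved stays moved. The work goes in short steps, Python scripts to look and compute and a tool call to move; the robot and the scene stay as the last step left them, time stands still between calls to the robot, and variables do not carry over. Pictures are saved under pics/ and viewed, at most 10 in all, crops included, and the job is handed in when it is done.

Besides the shell and the picture viewer there is one more tool, called as name(argument=value, ...) on one line, values as JSON. drive_tool: Moves the arm, as the interface text tells. Its arguments: {"type":"object","properties":{"deltas":{"type":"string"}},"required":["deltas"]}

```bash
mkdir -p pics; python3 - <<'E'
from rig import bot, imaging
import cv2,numpy as np
a=imaging.capture("scene");b=imaging.capture("top")
cv2.imwrite("pics/s0.png",a[...,::-1]);cv2.imwrite("pics/t0.png",b[...,::-1])
for n in("scene","top"):
    m=imaging.camera_model(n);print(n,m["fx"],m["cx"],m["cy"],np.round(m["T"],3).tolist())
s=bot.read_state();print(s["position"],np.round(s["tcp_rot"],3).tolist())
E
```

```text
scene 382.8720476471998 251.2849703342517 192.77005386565492 [[0.861, -0.331, 0.385, 0.144], [-0.508, -0.552, 0.661, -0.674], [-0.006, -0.765, -0.644, 0.7], [0.0, 0.0, 0.0, 1.0]]
top 454.0698864296653 256.0162479579864 186.72243297361538 [[0.011, -0.981, 0.193, 0.287], [-1.0, -0.011, 0.003, -0.059], [-0.001, -0.193, -0.981, 1.204], [0.0, 0.0, 0.0, 1.0]]
[0.25263576 0.57092681 0.22166319] [[-0.914, 0.405, -0.001], [0.405, 0.914, -0.002], [0.0, -0.002, -1.0]]
```

View pics/s0.png

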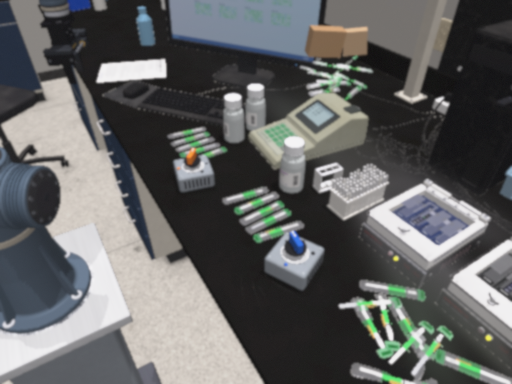

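View pics/t0.png

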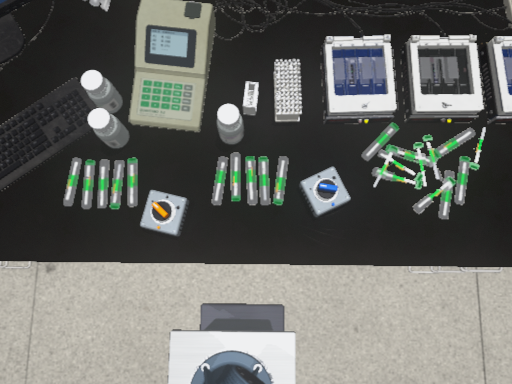

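The top view shows the orange knob near (161,211) and the blue one near (326,188). In the scene view they are at (191,157) and (296,243). Next I'll triangulate the orange knob and zoom in on its pointer.

```bash
cat > m.py <<'E'
from rig import bot, imaging
import cv2,numpy as np
def ray(n,uv):
    m=imaging.camera_model(n);T=np.array(m["T"])
    d=T[:3,:3]@[(uv[0]-m["cx"])/m["fx"],(uv[1]-m["cy"])/m["fy"],1];return T[:3,3],d/np.linalg.norm(d)
def plane(n,uv,z):
    o,d=ray(n,uv);return o+d*(z-o[2])/d[2]
def mask(img,box):
    h=cv2.cvtColor(img,cv2.COLOR_RGB2HSV);m=cv2.inRange(h,(8,130,110),(25,255,255))
    k=np.zeros_like(m);x0,y0,x1,y1=box;k[y0:y1,x0:x1]=m[y0:y1,x0:x1];return k
def pts(m): 
    v,u=np.nonzero(m);return np.c_[u,v].astype(float)
E
python3 - <<'E'
from m import *
a=imaging.capture("scene");b=imaging.capture("top")
pa=pts(mask(a,(165,135,220,195)));pb=pts(mask(b,(135,185,195,240)))
print(len(pa),pa.mean(0),len(pb),pb.mean(0))
o1,d1=ray("scene",pa.mean(0));o2,d2=ray("top",pb.mean(0))
s=np.linalg.lstsq(np.c_[d1,-d2],o2-o1,rcond=None)[0];p,q=o1+s[0]*d1,o2+s[1]*d2
print("tri",p,q)
P=np.array([plane("top",x,.098)[:2] for x in pb]);c=P.mean(0);w,V=np.linalg.eigh(np.cov(P.T));print("c",c,"axis",np.degrees(np.arctan2(V[1,1],V[0,1])),"len",np.sqrt(w*12))
# box top contour: grey body
h=cv2.cvtColor(b,cv2.COLOR_RGB2GRAY)[185:240,135:195]
g=(h>75).astype(np.uint8);n,l,st,ce=cv2.connectedComponentsWithStats(g);i=1+np.argmax(st[1:,4])
ct=max(cv2.findContours((l==i).astype(np.uint8),0,2)[0],key=cv2.contourArea);r=cv2.minAreaRect(ct);print(r)
print("box c",plane("top",np.array(r[0])+[135,185],.055))
i1=cv2.resize(b[185:240,135:195,::-1],(480,440),interpolation=cv2.INTER_CUBIC);i2=cv2.resize(a[140:195,168:220,::-1],(416,440),interpolation=cv2.INTER_CUBIC)
cv2.imwrite("pics/z0.png",i1[:, :]) ;cv2.imwrite("pics/z1.png",np.hstack([i1[:,60:430],i2]))
E
```

```text
95 [190.8        156.86315789] 109 [160.03669725 210.87155963]
tri [0.44638389 0.18149473 0.08383289] [0.44289578 0.18254078 0.08357273]
c [0.44091467 0.17943989] axis -149.76992531142426 len [0.02559592 0.04906742]
((28.235294342041016, 27.058822631835938), (40.74597930908203, 39.290767669677734), 14.03624439239502)
box c [0.44391208 0.18038476 0.055     ]
```

View pics/z1.png

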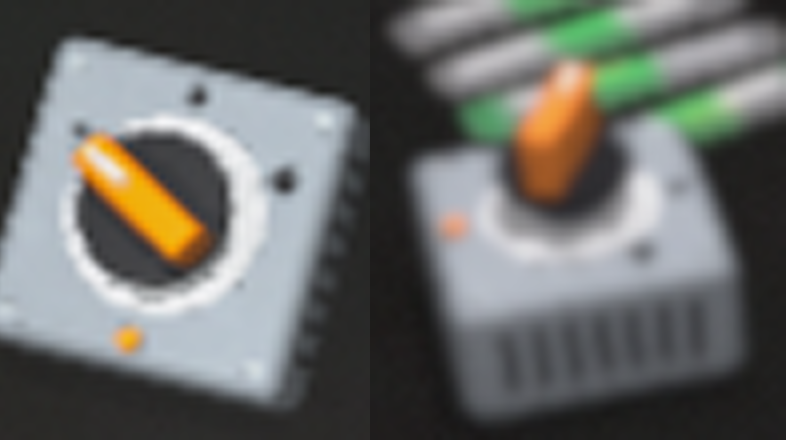

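The zoom shows the pointer at the small dot, pointing toward +x,+y at about 46°. The middle dot lies about 60° clockwise of it, at about -14°, which agrees with the box yaw. The orange LED got into the mask, so I'll filter it out.

```bash
python3 - <<'E'
from m import *
a=imaging.capture("scene");b=imaging.capture("top")
def big(m):
    n,l,st,ce=cv2.connectedComponentsWithStats(m);return pts(l==1+np.argmax(st[1:,4]))
pa=big(mask(a,(165,135,220,195)));pb=big(mask(b,(135,185,195,240)))
o1,d1=ray("scene",pa.mean(0));o2,d2=ray("top",pb.mean(0))
s=np.linalg.lstsq(np.c_[d1,-d2],o2-o1,rcond=None)[0];print("tri",o1+s[0]*d1,o2+s[1]*d2)
P=np.array([plane("top",x,.098)[:2] for x in pb]);w,V=np.linalg.eigh(np.cov(P.T));print("c",P.mean(0),"axis",np.degrees(np.arctan2(V[1,1],V[0,1])),"len",np.sqrt(w*12))
print("bar top",plane("top",(159.5,208.9),.102),"box",plane("top",(163.25,211.9),.055))
# white ring ellipse on the box top
sub=b[185:240,135:195];h=cv2.cvtColor(sub,cv2.COLOR_RGB2HSV);m=((h[...,2]>205)&(h[...,1]<30)).astype(np.uint8)
n,l,st,ce=cv2.connectedComponentsWithStats(m);q=pts(l==1+np.argmax(st[1:,4]))
e=cv2.fitEllipse(cv2.convexHull(q.astype(np.float32)));print(e,plane("top",np.array(e[0])+[135,185],.055))
s=bot.read_state();R=s["tcp_rot"];print("tool y",np.degrees(np.arctan2(R[1][1],R[0][1])),s["position"],s["joint_positions"])
E
```

```text
tri [0.44654148 0.18194034 0.08351177] [0.44487115 0.18243872 0.08338367]
c [0.44282582 0.17930046] axis 45.88377385365154 len [0.01578915 0.04460336]
bar top [0.44518397 0.18013377 0.102     ] box [0.44432073 0.18036787 0.055     ]
((29.45823860168457, 29.81831932067871), (25.735687255859375, 35.44085693359375), 149.38890075683594) [0.4368622  0.17691026 0.055     ]
tool y 66.11815651823638 [0.25286085 0.57130353 0.22220323] [ 5.58919303e+01  3.02443264e+01  8.21095674e+01 -4.87391808e-04
  6.76867024e+01 -1.02260386e+01]
```

drive_tool(deltas="87 20 -40 0 0.12; 87 40 -80 0 0.25; 87 60 -120 0 0.37; 87 80 -160 0 0.5; 87 100 -200 0 0.62; 87 120 -240 0 0.74; 87 140 -280 0 0.87; 87 160 -320 0 1; 87 180 -360 0 1.12; 87 192 -391 0 1.22; 87 192 -391 0 1.22; 87 192 -391 0 1.22")

```text
time_s: 1.5
position: [0.4451, 0.18, 0.2226]
tcp_rot: [[-0.697, -0.717, -0.0], [-0.717, 0.697, 0.001], [-0.0, 0.001, -1.0]]
force: [-0.2, 0.5, -0.0]
opening: 0.996
grasp_force: 0.0
```

drive_tool(deltas="87 0 0 -40 0; 87 0 0 -80 0; 87 0 0 -110 0; 87 0 0 -130 0; 87 0 0 -142 0; 87 0 0 -142 0; 87 0 0 -142 0")

```text
time_s: 2.2
position: [0.4446, 0.1816, 0.0807]
tcp_rot: [[-0.693, -0.72, -0.0], [-0.72, 0.693, 0.0], [0.0, 0.0, -1.0]]
force: [-0.0, -0.3, 0.6]
opening: 1.001
grasp_force: 0.0
```

```bash
python3 - <<'E'
from m import *
a=imaging.capture("scene");b=imaging.capture("top")
cv2.imwrite("pics/d1.png",np.hstack([cv2.resize(a[90:220,130:260,::-1],(400,400),interpolation=2),cv2.resize(b[150:270,100:220,::-1],(400,400),interpolation=2)]))
E
```

```text
(no output)
```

View pics/d1.png

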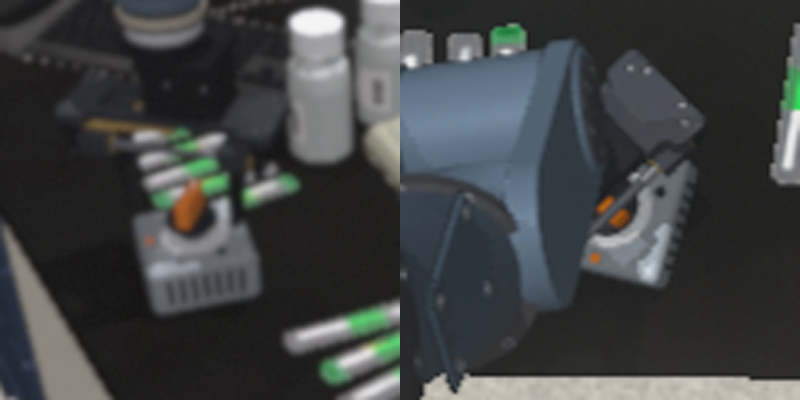

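The crop shows the knob between the fingers, at about crop (187,205) in the left half, with no contact force. I'll close the gripper now.

drive_tool(deltas="0 0 0 0 0; 0 0 0 0 0; 0 0 0 0 0; 0 0 0 0 0; 0 0 0 0 0; 0 0 0 0 0; 0 0 0 0 0; 0 0 0 0 0")

```text
time_s: 3.1
position: [0.4449, 0.1805, 0.0805]
tcp_rot: [[-0.694, -0.72, -0.0], [-0.72, 0.694, -0.0], [0.0, 0.0, -1.0]]
force: [-0.1, 0.0, -0.8]
opening: 0.354
grasp_force: 0.0
```

Still closing.

drive_tool(deltas="0 0 0 0 0; 0 0 0 0 0; 0 0 0 0 0; 0 0 0 0 0; 0 0 0 0 0; 0 0 0 0 0")

```text
time_s: 3.7
position: [0.4454, 0.1802, 0.0806]
tcp_rot: [[-0.694, -0.72, 0.001], [-0.72, 0.694, -0.0], [-0.0, -0.001, -1.0]]
force: [2.2, -5.6, -0.7]
opening: 0.156
grasp_force: 30.0
```

The opening is 13.6 mm, which matches the 14 mm bar, and the grip force is 30 N. Now I'll push down.

drive_tool(deltas="0 0 0 -3 0; 0 0 0 -6 0; 0 0 0 -9 0; 0 0 0 -11 0; 0 0 0 -12 0; 0 0 0 -12 0; 0 0 0 -12 0")

```text
time_s: 4.4
position: [0.4455, 0.1803, 0.0692]
tcp_rot: [[-0.694, -0.72, 0.001], [-0.72, 0.694, -0.0], [-0.001, -0.001, -1.0]]
force: [1.0, -4.7, 9.2]
opening: 0.154
grasp_force: 30.0
```

drive_tool(deltas="0 0 0 0 -0.13; 0 0 0 0 -0.26; 0 0 0 0 -0.39; 0 0 0 0 -0.52; 0 0 0 0 -0.65; 0 0 0 0 -0.78; 0 0 0 0 -0.9; 0 0 0 0 -1; 0 0 0 0 -1.05; 0 0 0 0 -1.05; 0 0 0 0 -1.05")

```text
time_s: 5.5
position: [0.4452, 0.1815, 0.0693]
tcp_rot: [[-0.969, 0.245, 0.001], [0.245, 0.969, 0.002], [-0.001, 0.002, -1.0]]
force: [0.2, 0.6, 8.5]
opening: 0.159
grasp_force: 30.0
```

drive_tool(deltas="0 0 0 4 0; 0 0 0 8 0; 0 0 0 11 0; 0 0 0 11 0; 0 0 0 11 0")

```text
time_s: 6.0
position: [0.4452, 0.1813, 0.0798]
tcp_rot: [[-0.969, 0.245, 0.001], [0.245, 0.969, 0.001], [-0.001, 0.002, -1.0]]
force: [-0.3, 2.7, 5.0]
opening: 0.159
grasp_force: 30.0
```

The force is about 5 N at the out position, so the knob is rising freely. I'll open the gripper and then retreat.

drive_tool(deltas="87 0 0 0 0; 87 0 0 0 0; 87 0 0 0 0; 87 0 0 0 0; 87 0 0 0 0; 87 0 0 0 0; 87 0 0 0 0; 87 0 0 0 0; 87 0 0 0 0; 87 0 0 0 0")

```text
time_s: 7.0
position: [0.445, 0.1805, 0.0796]
tcp_rot: [[-0.97, 0.244, 0.0], [0.244, 0.97, 0.0], [-0.0, 0.0, -1.0]]
force: [-0.6, 0.6, 0.3]
opening: 0.96
grasp_force: 0.0
```

drive_tool(deltas="87 0 0 30 0; 87 0 0 70 0; 87 0 0 110 0; 87 0 0 140 0; 87 -40 40 140 0; 87 -80 80 140 0; 87 -120 120 140 0; 87 -150 160 140 0; 87 -170 200 140 0; 87 -190 240 140 0; 87 -190 240 140 0; 87 -190 240 140 0")

```text
time_s: 8.2
position: [0.2539, 0.4214, 0.2194]
tcp_rot: [[-0.971, 0.24, 0.0], [0.24, 0.971, -0.0], [-0.0, -0.0, -1.0]]
force: [1.0, -0.6, 0.9]
opening: 0.997
grasp_force: 0.0
```

```bash
python3 - <<'E'
from m import *
a=imaging.capture("scene");b=imaging.capture("top")
print(bot.read_state()["force"])
n,l,st,ce=cv2.connectedComponentsWithStats(mask(b,(135,185,195,240)));pb=pts(l==1+np.argmax(st[1:,4]))
P=np.array([plane("top",x,.098)[:2] for x in pb]);w,V=np.linalg.eigh(np.cov(P.T));print("c",P.mean(0),np.degrees(np.arctan2(V[1,1],V[0,1])))
n,l,st,ce=cv2.connectedComponentsWithStats(mask(a,(165,135,220,195)));pa=pts(l==1+np.argmax(st[1:,4]))
o1,d1=ray("scene",pa.mean(0));o2,d2=ray("top",pb.mean(0))
s=np.linalg.lstsq(np.c_[d1,-d2],o2-o1,rcond=None)[0];print("tri",o1+s[0]*d1,o2+s[1]*d2)
cv2.imwrite("pics/e1.png",np.hstack([cv2.resize(a[130:200,155:225,::-1],(400,400),interpolation=2),cv2.resize(b[175:245,125:195,::-1],(400,400),interpolation=2)]))
E
```

```text
[ 0.69579377 -1.04679165 -0.42001156]
c [0.44248559 0.18169138] 164.9953493908906
tri [0.4479606  0.18373075 0.0840857 ] [0.44445617 0.18478377 0.08382193]
```

View pics/e1.png

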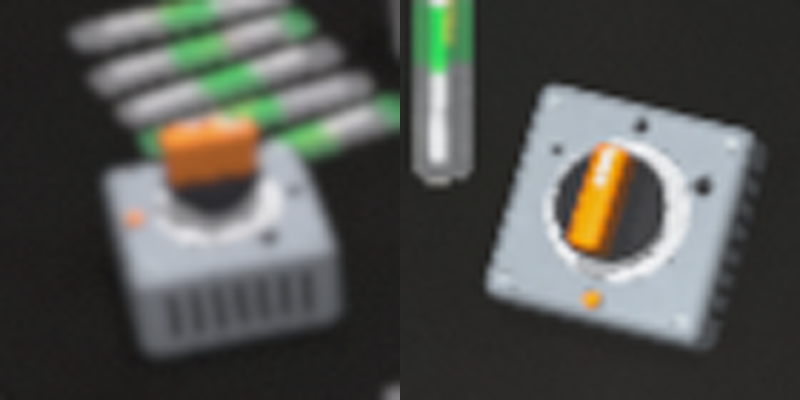

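The pointer (crop 610,160) now aims at the middle dot (crop 640,125). The bar sits at -15°, and the height is the same as before, so the knob is out. The arm is clear of everything.

```bash
python3 -c "
from rig import bot
print(bot.hand_in())"
```

```text
the job is handed in; nothing more can be done
None
```

The orange knob was pushed in, turned clockwise to the middle dot and let spring back out; the blue knob was not touched, and the job is handed in (no verdict was returned).

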